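Mount a toroidal transformer on the amplifier chassis

ROBOT

A 6-joint arm with a two-finger parallel gripper is mounted at the origin on the work surface. World frame = base frame: x ahead of the robot, y to its left, z up, the work surface at z = 0. Lengths are in m, angles in rad, forces in N, time in s.
With the tool pointing down it reaches from about 0.275 to 0.75 m from the base axis. Payload 10.2 kg.
Tool frame: the origin (TCP) lies midway between the tips of the shut fingers; the grasp point (between the pads) lies 19 mm behind it (env.hold_point_z is the distance from the TCP to the grasp point, in m); x points along the fingers, z is the direction in which the jaws open and shut, and the axes are right-handed (so a half turn about x gives the same grasp; the last joint's range is limited). The gripper opens to 85 mm and grips with 20 to 120 N. Pads are 22 mm wide; open, the fingers measure 114 mm over their backs; the gripper's body (76 mm by 85 mm) begins 54 mm behind the grasp point. The pads swing forward as they close: fully open they stand 13 mm farther back than shut.
Start: joints at [1.094, 0.313, 1.498, -0, 1.331, -0.223], TCP at [0.132, 0.508, 0.231] pointing down, gripper open.
Joint ranges: [-2.94, 2.94], [-0.97, 2.17], [0.19, 2.56], [-1.23, 4.37], [0.02, 3.11], [-2.88, 2.88]. Speed limits (rad/s): [2.39, 2.39, 3.01, 3.14, 3.14, 3.14].

INTERFACE

Orientations are given as a unit quaternion [x, y, z, w].
In Python, from bench import env, kinematics, monitor, eyes, job gives the robot as it stands. The module is installed in compiled form; this text tells all that it offers. Calls block until the motion is done:
- env.reach(position, orientation): joint-space move of the TCP to a pose.
- env.movel(position, velocity=0.15, frame=None, guard=None): straight line of the TCP; frame=None keeps the orientation; velocity is the mean speed in m/s. With guard (N) it stops when the force on the tool has changed by that much, and returns True; else False.
- env.set_joints(angles): joint-space move.
- env.release() and env.close_gripper(effort=None): open the fingers fully, or close them until they stop; effort is the grip in N (None keeps the last).
- env.hold(seconds).
- kinematics.ik(position, orientation): joint angles nearest the present ones, or None.
- monitor.sense(): the state.
- eyes.grab_frame(name): name is "side" or "top" or "wrist"; returns a dict with "frame" (480x640x3 uint8, red, green, blue), "mtx" (3x3 intrinsics, pixels), "view" (4x4, takes a point from world to camera coordinates). Camera axes: x right, y down, z forward; pixel columns grow to the right and rows downward; lengths in m; the calibration is good to about 2 mm. A picture is of the moment at which its call begins. There is no depth.
A pose or a line that the arm cannot do raises env.MotionError and nothing moves.
- job.hand_in(): hands the job in, once; it reports no verdict.
The state is a dict: "clock": time; "joints": joint angles; "qvel": joint speeds; "joint_efforts": joint torques, N m; "position": TCP position; "ee_rot": TCP orientation; "contact_force": force on the tool from outside, world axes, zero at the start; "ft_torque": the same for the moment, N m; "finger_gap": opening from 0.0 (shut) to 1.0 (fully open).
Only numpy, scipy, OpenCV 4.12 (cv2) and the standard library are available. Lean on these libraries where they do the work, as an engineer would, in place of code of your own. Each camera call takes 0.05 s, during which the arm holds its last target.

TASK

Mount the transformer on the stud of the blue chassis: thread on the red fibre pad first, then the copper transformer, then the black rubber pad, and the steel clamp plate last, each lying flat on the one before. Set the transformer down without letting it drop, leave the white chassis empty, and do not shift the other things on the bench.

Things in the scene. Friction and masses are not known exactly. Their poses are not given: they have to be found in the camera images.
- chassis_blue: BLUE chassis, to build on. Plate fixed to the bench, 150 (its x) x 130 x 8 mm, yaw within 0.3 rad, with an upright brass stud in the middle: 8 mm thick, its top 66 mm above the plate's underside, last 5 mm tapered to 4 mm. A heat-sink bar stands along its +x edge (x 60 to 73 mm, 20 mm high over the underside); the rest is bare. Origin: centre of the underside, below the stud; z up.
- chassis_white: The WHITE chassis, of the same shape and size as the blue one but painted white: not to be used. Fixed to the bench, origin and axes as for the blue one. The two may stand on either side.
- fibre_pad: Red fibre pad, a flat rigid ring: 50 mm across, 8 mm thick, hole 18 mm; 20 g. Lies flat on the bench at the start. Origin: on the axis, at the underside; z along the axis, up. Round, so its yaw does not matter.
- toroid: Toroidal transformer: copper-coloured ring with yellow tape strips across it, 66 mm across, 26 mm high, hole 24 mm; about 0.4 to 0.6 kg. Lies flat on the bench at the start. Origin: on the axis, at the underside; z along the axis, up. Round, so its yaw does not matter.
- rubber_pad: Black rubber pad (rigid here), a flat ring: 44 mm across, 10 mm thick, hole 18 mm; 22 g. Lies flat on the bench at the start. Origin: on the axis, at the underside; z along the axis, up. Round, so its yaw does not matter.
- clamp_plate: Bright steel clamp plate, a flat ring: 40 mm across, 7 mm thick, hole 16 mm; about 50 to 80 g. Lies flat on the bench at the start. Origin: on the axis, at the underside; z along the axis, up. Round, so its yaw does not matter.
- ferrite_core: Bystander, loose, to be left alone: small green ring, 36 mm across, 14 mm high, hole 20 mm. Origin: centre of its underside.
- solder_reel: Bystander, loose, to be left alone: orange spool of solder wire standing on its flange, 54 mm across, 35 mm high. Origin: centre of its underside.
- screwdriver: Bystander, loose, to be left alone: a screwdriver 170 mm long, up to 26 mm high, lying across in front of the robot base. Its x axis runs from handle to tip; origin: underside, halfway along.
- multimeter: Bystander, loose, to be left alone: yellow multimeter, 150 by 75 by 41 mm, lying at the far side of the bench. Origin: centre of its underside; its x axis is the long side.

How it is judged:
By the outcome, as a careful person would: the job done as asked, in the order asked, and still so for the second after the job is handed in, with the robot touching nothing.
It also fails if it takes over 115 s, if anything falls off the work surface, if the arm or the gripper's body presses on something with over 40 N, if the wrist force passes 120 N, or if a joint passes its speed limit or range.

## Working session

There is one attempt and no reset: what is moved stays moved. The work goes in short steps, each a Python script; the robot and the scene stay as the last script left them, time stands still between calls to the robot, and variables do not carry over. Pictures are saved under pics/ and viewed, and the job is handed in when it is done.

```bash
mkdir -p pics; ls; python3 - <<'E'
from bench import env, kinematics, monitor, eyes, job
import cv2, numpy as np
np.set_printoptions(precision=4,suppress=True)
for n in ["side","top","wrist"]:
    f=eyes.grab_frame(n); cv2.imwrite(f"pics/{n}0.png",f["frame"][:,:,::-1])
    np.savez(f"pics/{n}0.npz",**f)
    print(n,f["mtx"].tolist(),"\n",f["view"], "cam",-f["view"][:3,:3].T@f["view"][:3,3])
s=monitor.sense(); print(s, env.hold_point_z)
E
```

```text
pics
side [[554.835934098275, 0.0, 325.15344941485625], [0.0, 554.835934098275, 238.03946470261417], [0.0, 0.0, 1.0]] 
 [[ 0.8165 -0.5774 -0.0006 -0.4716]
 [-0.2934 -0.4141 -0.8616  0.2031]
 [ 0.4972  0.7037 -0.5075  0.7231]
 [ 0.      0.      0.      1.    ]] cam [ 0.0851 -0.697   0.5418]
top [[476.3479653176653, 0.0, 310.9579005832846], [0.0, 476.3479653176653, 237.8104351689437], [0.0, 0.0, 1.0]] 
 [[-0.0013 -1.     -0.0066  0.0005]
 [-0.9803  0.0026 -0.1974  0.5752]
 [ 0.1974  0.0062 -0.9803  0.9993]
 [ 0.      0.      0.      1.    ]] cam [ 0.3666 -0.0072  1.0932]
wrist [[421.61068495917635, 0.0, 323.43096495772147], [0.0, 421.61068495917635, 241.81059794029824], [0.0, 0.0, 1.0]] 
 [[ 0.2511  0.9679 -0.0017 -0.5242]
 [ 0.9335 -0.2418  0.2647 -0.0353]
 [ 0.2558 -0.068  -0.9643  0.3784]
 [ 0.      0.      0.      1.    ]] cam [0.0678 0.5246 0.3734]
{'clock': 0.15, 'joints': array([ 1.0936,  0.3133,  1.4982,  0.    ,  1.331 , -0.2234]), 'qvel': array([ 0.0004, -0.0013, -0.0012, -0.0024,  0.0004, -0.0004]), 'joint_efforts': array([  0.0007, -41.2371, -25.9798,  -0.0002,   0.0033,  -0.    ]), 'position': array([0.1317, 0.508 , 0.2309]), 'ee_rot': array([-0.4328,  0.5596,  0.4326,  0.5589]), 'contact_force': array([-0.4272, -0.4304,  0.6762]), 'ft_torque': array([ 0.0648, -0.0417, -0.0177]), 'finger_gap': 0.9972090961169403} 0.0187
```

View pics/top0.png

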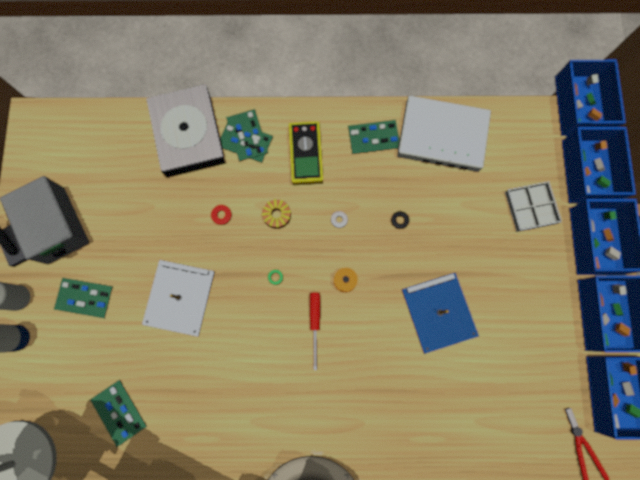

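View pics/side0.png

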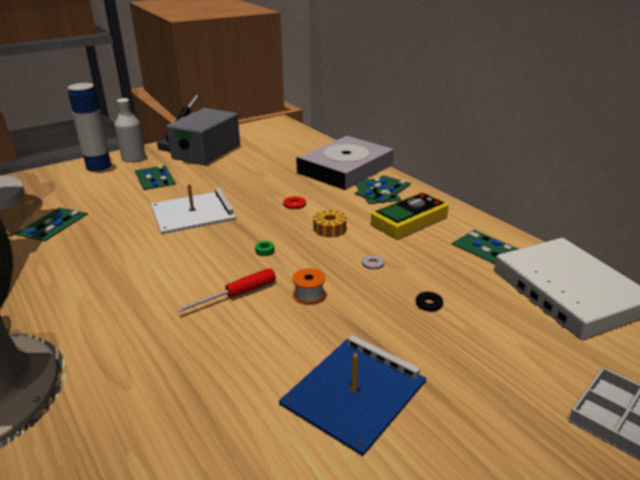

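View pics/wrist0.png

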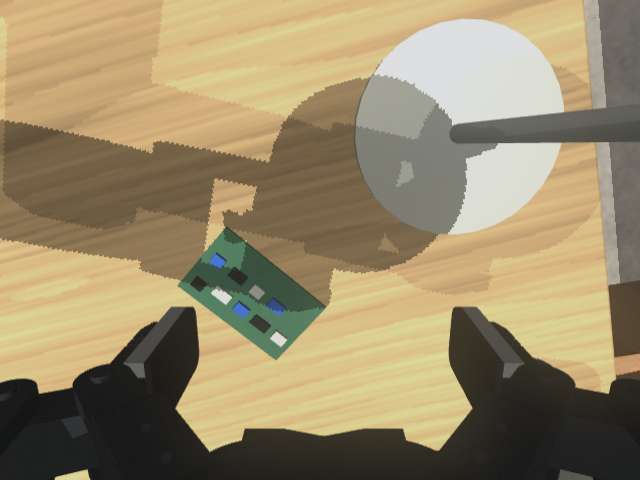

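```bash
cat > h.py <<'E'
import numpy as np, cv2
def ray(f,uv,z):
    V=np.array(f["view"]);R=V[:3,:3];c=-R.T@V[:3,3]
    d=R.T@np.linalg.inv(f["mtx"])@np.array([uv[0],uv[1],1.0])
    return c+d*(z-c[2])/d[2]
def proj(f,p):
    V=np.array(f["view"]);q=f["mtx"]@(V[:3,:3]@np.asarray(p)+V[:3,3]);return q[:2]/q[2]
def comps(mask,minA=15):
    n,l,s,c=cv2.connectedComponentsWithStats(mask.astype(np.uint8),connectivity=8)
    return [(s[i],c[i],l==i) for i in range(1,n) if s[i][4]>=minA]
def blob(f,lo,hi,roi=None,minA=15):
    """filled outer contours of colour mask -> list (area, cx, cy)"""
    hsv=cv2.cvtColor(f["frame"],cv2.COLOR_RGB2HSV)
    m=cv2.inRange(hsv,np.array(lo),np.array(hi))
    if roi: 
        k=np.zeros_like(m);k[roi[1]:roi[3],roi[0]:roi[2]]=1;m=m*k
    m=cv2.morphologyEx(m,cv2.MORPH_CLOSE,np.ones((3,3),np.uint8))
    cs,_=cv2.findContours(m,cv2.RETR_EXTERNAL,cv2.CHAIN_APPROX_NONE)
    out=[]
    for c in cs:
        k=np.zeros_like(m);cv2.drawContours(k,[c],-1,1,-1)
        M=cv2.moments(k,True)
        if M["m00"]>=minA: out.append((M["m00"],M["m10"]/M["m00"],M["m01"]/M["m00"],cv2.boundingRect(c),c))
    return sorted(out,key=lambda t:-t[0])
E
python3 - <<'E'
from h import *
np.set_printoptions(precision=4,suppress=True)
fs={n:dict(np.load(f"pics/{n}0.npz")) for n in("top","side")}
# name: lo,hi,roi_top,roi_side,midheight
T={"fibre":((0,150,90),(8,255,255),(200,195,240,235),(275,190,315,215),.004),
"toroid":((12,90,20),(35,255,255),(258,195,296,232),(308,205,352,240),.013),
"rubber":((0,0,0),(180,255,60),(385,205,415,235),(410,285,450,318),.005),
"clamp":((0,0,100),(180,70,255),(325,205,353,232),(355,250,390,275),.0035),
"ferrite":((45,90,50),(80,255,255),(260,262,295,292),(250,235,280,260),.007),
"blue":((100,120,40),(125,255,255),(390,262,490,360),(270,330,440,450),.008)}
for k,(lo,hi,a,b,z) in T.items():
    for n,r in(("top",a),("side",b)):
        o=blob(fs[n],lo,hi,r)
        for A,x,y,bb,c in o[:2]: print(k,n,A,round(x,1),round(y,1),bb,ray(fs[n],(x,y),z))
E
python3 - <<'E'
import cv2
a=cv2.imread('pics/top0.png');b=cv2.imread('pics/side0.png')
x=cv2.resize(a[262:362,385:495],None,fx=3.6,fy=3.6,interpolation=cv2.INTER_NEAREST)
y=cv2.resize(b[330:450,270:440],(396,360),interpolation=cv2.INTER_NEAREST)
x=cv2.resize(x,(396,360));cv2.imwrite('pics/blue_zoom.png',cv2.hconcat([x,y]))
E
```

```text
fibre top 302.0 220.8 214.3 (211, 205, 20, 19) [0.6431 0.2124 0.004 ]
fibre side 229.0 294.1 202.2 (283, 196, 23, 13) [0.6452 0.211  0.004 ]
toroid top 1406.0 276.5 213.0 (258, 195, 38, 37) [0.6435 0.0801 0.013 ]
toroid side 1540.0 329.5 222.0 (308, 205, 44, 35) [0.6462 0.0822 0.013 ]
rubber top 201.0 399.7 219.6 (392, 212, 16, 16) [ 0.6288 -0.2086  0.005 ]
rubber side 394.0 428.8 301.2 (416, 292, 26, 19) [ 0.6312 -0.2107  0.005 ]
clamp top 242.0 338.9 219.1 (330, 211, 18, 17) [ 0.6308 -0.066   0.0035]
clamp side 213.0 372.6 260.9 (362, 255, 22, 13) [ 0.635  -0.0654  0.0035]
ferrite top 177.0 275.0 276.8 (268, 270, 15, 15) [0.4945 0.0821 0.007 ]
ferrite side 210.0 264.2 247.6 (256, 241, 18, 14) [0.4972 0.0813 0.007 ]
blue top 3349.0 440.3 315.1 (403, 278, 74, 74) [ 0.4073 -0.2906  0.008 ]
blue side 8302.0 351.6 396.1 (280, 340, 145, 110) [ 0.4059 -0.3013  0.008 ]
```

View pics/blue_zoom.png

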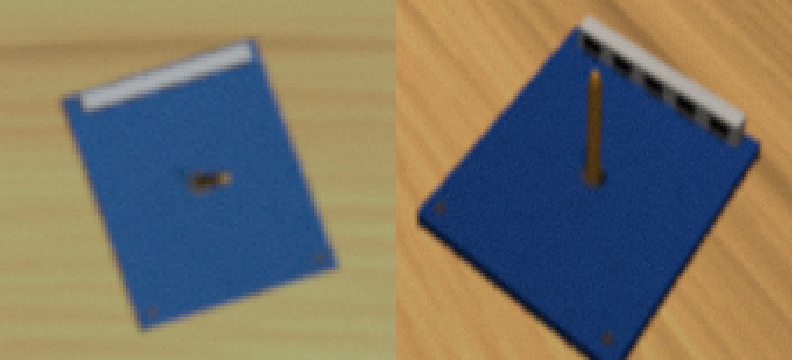

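```bash
cat >> h.py <<'E'
from scipy.spatial.transform import Rotation as Ro
def quat(phi):
    z=np.array([np.cos(phi),np.sin(phi),0]);x=np.array([0,0,-1.]);y=np.cross(z,x)
    return Ro.from_matrix(np.c_[x,y,z]).as_quat()
E
python3 - <<'E'
from h import *
from bench import kinematics,monitor,env
np.set_printoptions(precision=3,suppress=True)
s=monitor.sense();R=Ro.from_quat(s["ee_rot"]).as_matrix();print(R)
for p in [(.645,.211),(.645,.08),(.63,-.21),(.633,-.066),(.405,-.296)]:
    for d in (107,-73,90,-90,0,180):
        j=kinematics.ik(np.array([*p,.1]),quat(np.radians(d)))
        print(p,d,None if j is None else j)
f=dict(np.load("pics/wrist0.npz"));print(proj(f,(.132,.508,0)),proj(f,(.132,.508,.23)))
E
```

```text
[[-0.    -0.968  0.251]
 [-0.001  0.251  0.968]
 [-1.     0.    -0.001]]
(0.645, 0.211) 107 [ 0.144  0.765  1.128 -0.     1.249 -1.724]
(0.645, 0.211) -73 [ 0.144  0.765  1.128 -0.     1.249  1.418]
(0.645, 0.211) 90 [ 0.144  0.765  1.128 -0.     1.249 -1.427]
(0.645, 0.211) -90 [ 0.144  0.765  1.128 -0.     1.249  1.715]
(0.645, 0.211) 0 [ 0.144  0.765  1.128 -0.     1.249  0.144]
(0.645, 0.211) 180 None
(0.645, 0.08) 107 [-0.057  0.702  1.241 -0.     1.198 -1.924]
(0.645, 0.08) -73 [-0.057  0.702  1.241 -0.     1.198  1.218]
(0.645, 0.08) 90 [-0.057  0.702  1.241 -0.     1.198 -1.627]
(0.645, 0.08) -90 [-0.057  0.702  1.241 -0.     1.198  1.514]
(0.645, 0.08) 0 [-0.057  0.702  1.241 -0.     1.198 -0.057]
(0.645, 0.08) 180 None
(0.63, -0.21) 107 [-0.498  0.732  1.187 -0.     1.222 -2.365]
(0.63, -0.21) -73 [-0.498  0.732  1.187 -0.     1.222  0.776]
(0.63, -0.21) 90 [-0.498  0.732  1.187 -0.     1.222 -2.069]
(0.63, -0.21) -90 [-0.498  0.732  1.187 -0.     1.222  1.073]
(0.63, -0.21) 0 [-0.498  0.732  1.187 -0.     1.222 -0.498]
(0.63, -0.21) 180 [-0.498  0.732  1.187 -0.     1.222  2.644]
(0.633, -0.066) 107 [-0.288  0.674  1.292 -0.     1.176 -2.155]
(0.633, -0.066) -73 [-0.288  0.674  1.292 -0.     1.176  0.986]
(0.633, -0.066) 90 [-0.288  0.674  1.292 -0.     1.176 -1.858]
(0.633, -0.066) -90 [-0.288  0.674  1.292 -0.     1.176  1.283]
(0.633, -0.066) 0 [-0.288  0.674  1.292 -0.     1.176 -0.288]
(0.633, -0.066) 180 [-0.288  0.674  1.292 -0.     1.176  2.854]
(0.405, -0.296) 107 [-0.865  0.411  1.734 -0.     0.997 -2.733]
(0.405, -0.296) -73 [-0.865  0.411  1.734 -0.     0.997  0.409]
(0.405, -0.296) 90 [-0.865  0.411  1.734 -0.     0.997 -2.436]
(0.405, -0.296) -90 [-0.865  0.411  1.734 -0.     0.997  0.706]
(0.405, -0.296) 0 [-0.865  0.411  1.734 -0.     0.997 -0.865]
(0.405, -0.296) 180 [-0.865  0.411  1.734 -0.     0.997  2.276]
[324.163 202.887] [324.168 312.199]
```

```bash
python3 - <<'E'
from h import *
from bench import kinematics,monitor,env,eyes
q=quat(np.radians(-73))
for n,p in dict(fibre=(.644,.212),toroid=(.645,.081),clamp=(.633,-.066),rubber=(.63,-.21),stud=(.407,-.296)).items():
    env.reach(np.array([*p,.17]),q)
    f=eyes.grab_frame("wrist");np.savez(f"pics/w_{n}.npz",**f);cv2.imwrite(f"pics/w_{n}.png",f["frame"][:,:,::-1])
    s=monitor.sense();print(n,s["clock"],s["position"])
ims=[cv2.resize(cv2.imread(f"pics/w_{n}.png"),(266,200)) for n in("fibre","toroid","clamp","rubber")]
st=cv2.imread("pics/w_stud.png")
a=cv2.vconcat([cv2.hconcat(ims[:3]),cv2.hconcat([ims[3],cv2.resize(st,(532,400))[:200]])])
cv2.imwrite("pics/mont.png",a)
E
```

```text
fibre 2.3333 [0.64366881 0.21286657 0.1702751 ]
toroid 2.9667 [0.64494508 0.08181697 0.17018339]
clamp 3.6583 [ 0.63323395 -0.06451891  0.16999104]
rubber 4.3417 [ 0.6303847  -0.20858122  0.16999277]
stud 5.3417 [ 0.40818442 -0.2956844   0.17015456]
```

View pics/mont.png

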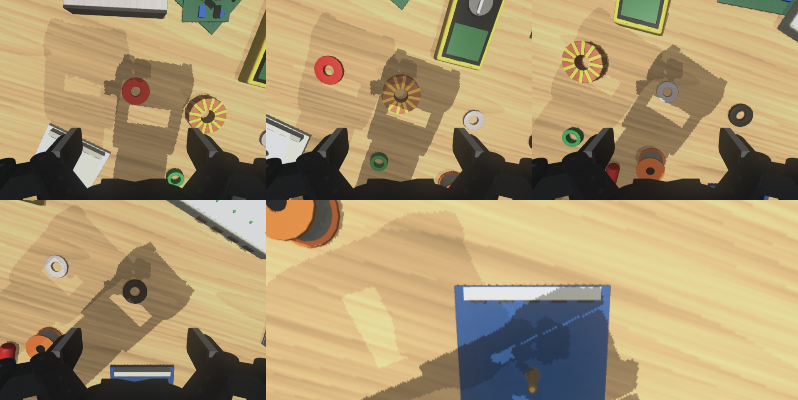

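View pics/w_stud.png

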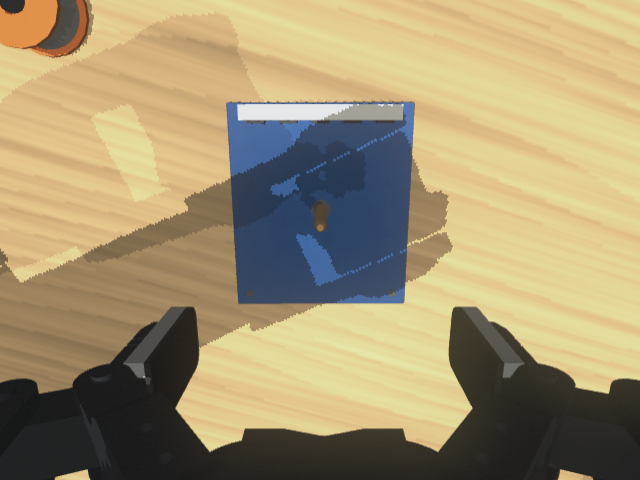

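View pics/w_toroid.png

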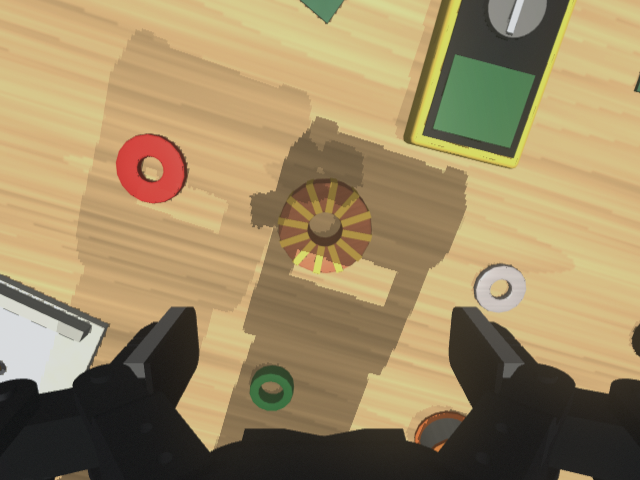

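```bash
python3 - <<'E'
from h import *
np.set_printoptions(precision=4,suppress=True)
L=lambda n:dict(np.load(f"pics/w_{n}.npz"))
def rep(n,im,lo,hi,roi,z):
    f=L(im)
    for A,x,y,bb,c in blob(f,lo,hi,roi,60)[:1]:
        (ex,ey),ax,_=cv2.fitEllipse(cv2.convexHull(c))
        P=np.array([ray(f,p[0],z)[:2] for p in c]); 
        print(n,im,A,(round(x,1),round(y,1)),bb,ray(f,(ex,ey),z),"size",np.ptp(P,0))
red=((0,150,60),(8,255,255))
rep("fibre","toroid",*red,(105,125,200,212),.007)
rep("fibre","fibre",*red,(280,170,380,270),.007)
rep("rubber","rubber",(0,0,0),(180,255,55),(285,190,365,260),.009)
rep("clamp","clamp",(0,0,80),(180,55,255),(295,180,355,255),.006)
rep("clamp","toroid",(0,0,100),(180,55,255),(465,255,535,320),.006)
rep("clamp","rubber",(0,0,100),(180,55,255),(100,120,180,200),.006)
# toroid: local contrast via hue of wood? print samples
f=L("toroid");h=cv2.cvtColor(f["frame"],cv2.COLOR_RGB2HSV)
print(h[226,270:385:6].tolist())
f=L("stud");h=cv2.cvtColor(f["frame"],cv2.COLOR_RGB2HSV)
m=cv2.inRange(h,(5,60,30),(30,255,255));m[:198]=0;m[240:]=0;m[:,:305]=0;m[:,335:]=0
ys,xs=np.nonzero(m)
for r in range(198,240): 
    k=xs[ys==r]
    if len(k):print(r,k.min(),k.max(),end='; ')
print(proj(f,(.407,-.296,.066)))
b=blob(f,(100,100,20),(125,255,255),(200,90,430,310))[0];print(b[0],b[3]);r=cv2.approxPolyDP(cv2.convexHull(b[4]),12,True)[:,0];print(r.tolist(),[ray(f,p,.008)[:2] for p in r])
E
python3 - <<'E'
import cv2
a=cv2.imread('pics/w_stud.png')[190:245,290:350]
b=cv2.imread('pics/w_toroid.png')[170:285,265:385]
cv2.imwrite('pics/z2.png',cv2.hconcat([cv2.resize(a,(390,390),interpolation=0),cv2.resize(b,(390,390),interpolation=0)]))
E
```

```text
fibre toroid 3763.0 (150.6, 168.1) (116, 134, 70, 69) [0.6458 0.2103 0.007 ] size [0.0492 0.0496]
fibre fibre 3359.0 (326.2, 218.7) (294, 186, 66, 66) [0.6457 0.2107 0.007 ] size [0.0492 0.049 ]
rubber rubber 2485.0 (324.9, 218.2) (296, 191, 58, 58) [ 0.632 -0.21   0.009] size [0.0426 0.0424]
clamp clamp 2137.0 (325.5, 220.5) (300, 195, 53, 52) [ 0.6336 -0.0673  0.006 ] size [0.0391 0.0391]
clamp toroid 1876.0 (500.2, 288.4) (475, 264, 51, 49) [ 0.6335 -0.0671  0.006 ] size [0.0391 0.0393]
clamp rubber 2369.0 (134.4, 159.6) (107, 132, 55, 56) [ 0.6333 -0.0675  0.006 ] size [0.0388 0.0385]
[[18, 102, 122], [18, 105, 122], [11, 130, 116], [17, 143, 148], [21, 154, 174], [21, 154, 174], [22, 155, 173], [18, 103, 148], [17, 106, 149], [18, 104, 149], [17, 105, 139], [18, 105, 124], [19, 145, 135], [12, 140, 142], [11, 135, 138], [10, 135, 138], [10, 133, 136], [18, 104, 144], [18, 105, 146], [18, 105, 143]]
204 320 320; 205 318 323; 206 317 324; 207 316 325; 208 316 325; 209 316 325; 210 315 325; 211 315 325; 212 315 325; 213 315 325; 214 315 325; 215 315 325; 216 315 325; 217 315 325; 218 315 325; 219 315 325; 220 315 325; 221 315 325; 222 315 325; 223 314 325; 224 314 326; 225 314 326; 226 314 325; 227 315 325; 228 315 325; 229 316 324; 230 317 323; 231 318 321; [322.125  243.3725]
31221.0 (227, 103, 187, 200)
[[413, 103], [402, 302], [239, 302], [227, 103]] [array([ 0.5057, -0.3311]), array([ 0.3643, -0.3742]), array([ 0.327 , -0.2525]), array([ 0.4681, -0.2088])]
```

View pics/z2.png

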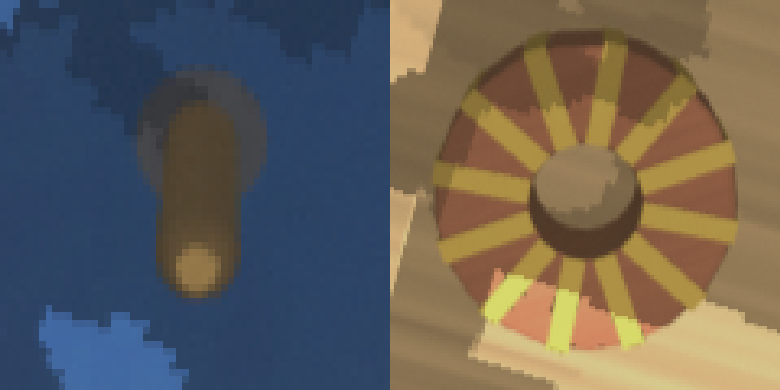

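```bash
python3 - <<'E'
from h import *
np.set_printoptions(precision=4,suppress=True)
L=lambda n:dict(np.load(f"pics/w_{n}.npz"))
f=L("stud")
print("tip",ray(f,(320.3,227.8),.066),"base",ray(f,(321.1,209.7),.008), "midaxis",ray(f,(320.,218.),.04))
for z in(.008,.04,.066): print(z,proj(f,(.4163,-.2916,z)))
for im,roi in(("toroid",(270,170,382,282)),("clamp",(60,90,190,220)),("fibre",(430,215,560,340))):
    f=L(im);h=cv2.cvtColor(f["frame"],cv2.COLOR_RGB2HSV)
    m=((h[...,1]>122)|(h[...,0]<14)).astype(np.uint8)
    k=np.zeros_like(m);k[roi[1]:roi[3],roi[0]:roi[2]]=1;m*=k
    m=cv2.morphologyEx(m,cv2.MORPH_OPEN,np.ones((3,3)))
    cs,_=cv2.findContours(m,cv2.RETR_EXTERNAL,cv2.CHAIN_APPROX_NONE);c=max(cs,key=cv2.contourArea)
    hu=cv2.convexHull(c);(ex,ey),ax,a=cv2.fitEllipse(hu);P=np.array([ray(f,p[0],.022)[:2] for p in c])
    print(im,cv2.contourArea(c),cv2.boundingRect(c),(ex,ey),ax,ray(f,(ex,ey),.022),np.ptp(P,0))
E
```

```text
tip [ 0.416  -0.2921  0.066 ] base [ 0.4158 -0.2924  0.008 ] midaxis [ 0.4163 -0.2916  0.04  ]
0.008 [320.2532 208.7768]
0.04 [319.9525 217.9639]
0.066 [319.6543 227.0741]
toroid 6765.5 (278, 178, 94, 96) (324.6310729980469, 225.9761505126953) (94.18561553955078, 96.15508270263672) [0.6448 0.0794 0.022 ] [0.0695 0.0674]
clamp 8352.0 (70, 98, 113, 102) (125.29277801513672, 147.8584442138672) (100.35723876953125, 114.76600646972656) [0.6453 0.0775 0.022 ] [0.0687 0.0747]
fibre 6425.0 (445, 229, 101, 92) (494.7824401855469, 273.7128601074219) (90.40079498291016, 101.93004608154297) [0.6458 0.0818 0.022 ] [0.0669 0.0768]
```

```bash
cat >> h.py <<'E'
P=dict(fibre=(.6457,.2105),toroid=(.6450,.0797),clamp=(.6335,-.0672),rubber=(.632,-.210),stud=(.416,-.292))
Q=quat(np.radians(-73))
E
cat > pick.py <<'E'
import sys
from h import *
from bench import monitor,env,eyes
n,z,eff=sys.argv[1],float(sys.argv[2]),float(sys.argv[3])
np.set_printoptions(precision=4,suppress=True)
p=P[n]
if monitor.sense()["finger_gap"]<.95: env.release()
env.reach(np.array([*p,.09]),Q)
print("guard",env.movel(np.array([*p,z]),velocity=.12,guard=12))
s=monitor.sense();print(s["clock"],s["position"],s["contact_force"])
env.close_gripper(eff);env.hold(.2)
s=monitor.sense();print(s["finger_gap"],s["position"],s["contact_force"])
f=eyes.grab_frame("wrist");cv2.imwrite(f"pics/grip_{n}.png",f["frame"][:,:,::-1])
env.movel(np.array([*p,z+.03]),velocity=.1)
f=eyes.grab_frame("wrist");cv2.imwrite(f"pics/lift_{n}.png",f["frame"][:,:,::-1])
s=monitor.sense();print(s["clock"],s["finger_gap"],s["contact_force"])
E
python3 pick.py fibre -0.001 30
```

```text
guard False
8.2833 [ 0.6463  0.2106 -0.0001] [-0.1109 -0.2156 -0.8595]
0.5647775932792213 [0.646  0.2105 0.0002] [-1.1509 -0.8266  6.468 ]
9.4917 0.5596638292473661 [-0.5736 -0.7126  0.664 ]
```

```bash
python3 - <<'E'
import cv2
a=cv2.imread('pics/grip_fibre.png')[230:,130:520];b=cv2.imread('pics/lift_fibre.png')[230:,130:520]
cv2.imwrite('pics/gl.png',cv2.vconcat([a,b]))
E
```

```text
(no output)
```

View pics/gl.png

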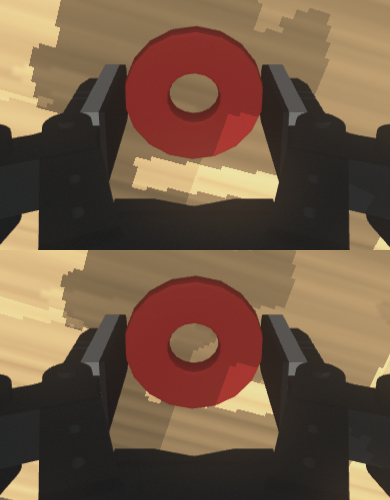

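```bash
cat > toplace.py <<'E'
import sys
from h import *
from bench import monitor,env,eyes
np.set_printoptions(precision=4,suppress=True)
n,z=sys.argv[1],float(sys.argv[2])
p=monitor.sense()["position"]
env.movel(np.array([p[0],p[1],z]),velocity=.25)
env.reach(np.array([*P["stud"],z]),Q);env.hold(.3)
s=monitor.sense();print(s["clock"],s["position"],s["finger_gap"],s["contact_force"])
f=eyes.grab_frame("wrist");np.savez(f"pics/over_{n}.npz",**f);cv2.imwrite(f"pics/over_{n}.png",f["frame"][:,:,::-1])
E
python3 toplace.py fibre .12
```

```text
12.3 [ 0.4162 -0.2918  0.12  ] 0.5603481291168532 [-0.1158  0.5933  0.0231]
```

View pics/over_fibre.png

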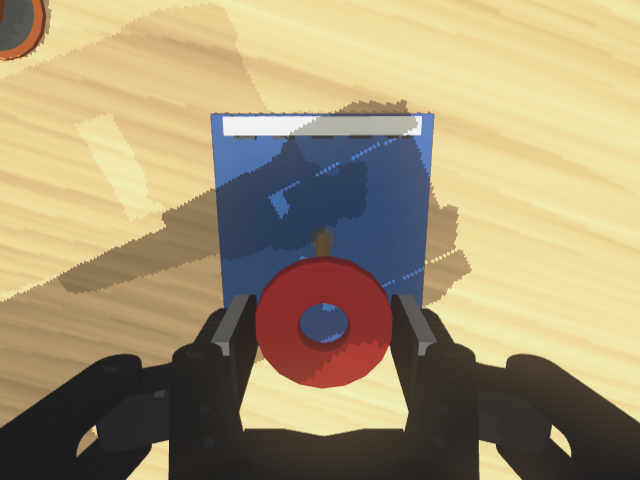

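```bash
python3 - <<'E'
from h import *
f=dict(np.load("pics/over_fibre.npz"))
b=blob(f,(0,150,60),(8,255,255),(240,240,410,400))[0]
(ex,ey),ax,a=cv2.fitEllipse(cv2.convexHull(b[4]));print(b[3],ex,ey,ax)
for z in(.124,.127):print(ray(f,(ex,ey),z), ray(f,(b[3][0],ey),z)-ray(f,(b[3][0]+b[3][2],ey),z))
E
cat > place.py <<'E'
import sys
from h import *
from bench import monitor,env,eyes
np.set_printoptions(precision=4,suppress=True)
n,z,dx,dy,g=sys.argv[1],*map(float,sys.argv[2:6])
x,y=P["stud"][0]+dx,P["stud"][1]+dy
p=monitor.sense()["position"]
env.movel(np.array([x,y,p[2]-.002]),velocity=.05)
r=env.movel(np.array([x,y,z+.006]),velocity=.1,guard=12)
print("first stop",r,monitor.sense()["position"])
if not r:
    r=env.movel(np.array([x,y,z-.003]),velocity=.015,guard=g)
s=monitor.sense();print(r,s["clock"],s["position"],s["finger_gap"],s["contact_force"])
E

```

```text
(255, 256, 138, 132) 323.3290710449219 322.95355224609375 (128.96104431152344, 138.1582489013672)
[ 0.41579738 -0.29256095  0.124     ] [-0.01453949  0.04750618  0.        ]
[ 0.4172162  -0.29212663  0.127     ] [-0.01422466  0.04647753  0.        ]
```

```bash
python3 place.py fibre .008 0 0 5; python3 - <<'E'
from bench import eyes
import cv2
f=eyes.grab_frame("side");cv2.imwrite("pics/s1.png",cv2.resize(f["frame"][320:460,260:450,::-1],None,fx=4,fy=4))
E
```

```text
first stop False [ 0.4163 -0.2923  0.0145]
True 14.25 [ 0.4161 -0.2921  0.0081] 0.5630149640088746 [-0.9955  0.3597  5.2355]
```

View pics/s1.png

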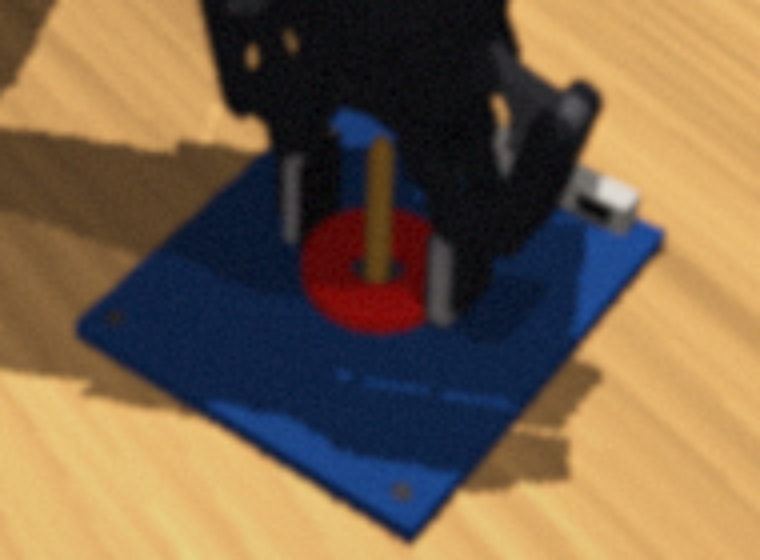

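```bash
cat > rel.py <<'E'
import sys
from h import *
from bench import monitor,env,eyes
np.set_printoptions(precision=4,suppress=True)
env.release();env.hold(.2)
p=monitor.sense()["position"]
r=env.movel(np.array([p[0],p[1],.15]),velocity=.15,guard=15)
f=eyes.grab_frame("side");cv2.imwrite(f"pics/rel_{sys.argv[1]}.png",cv2.resize(f["frame"][320:460,260:450,::-1],None,fx=4,fy=4))
s=monitor.sense();print("rel",r,s["clock"],s["position"],s["finger_gap"],s["contact_force"])
E
python3 rel.py fibre && python3 pick.py toroid 0.002 75
```

```text
rel False 16.1083 [ 0.4156 -0.2915  0.1491] 1.0032587736262204 [-0.4424  0.3477 -0.445 ]
guard False
18.6083 [0.6456 0.0796 0.0029] [1.4736 0.14   0.9674]
0.7327383998732935 [0.6457 0.0798 0.0035] [-1.1801 -0.2376  6.5251]
19.6917 0.7339660775584148 [-0.4742 -0.1674 -7.2735]
```

View pics/rel_fibre.png

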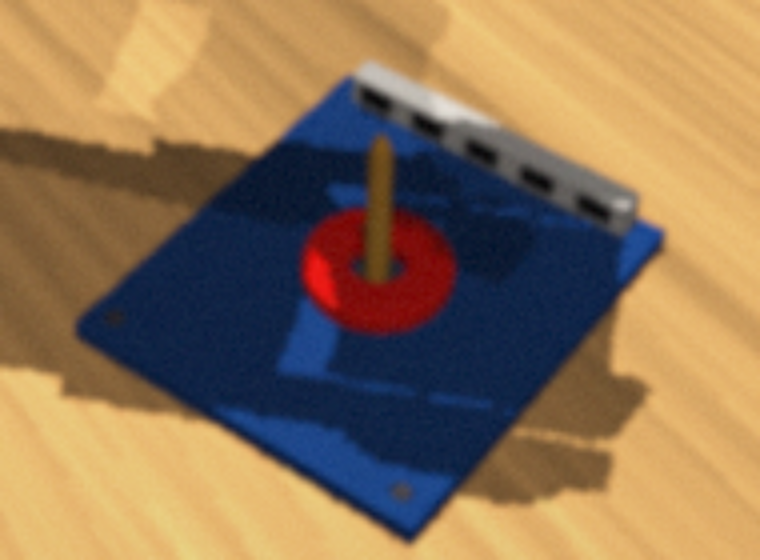

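View pics/lift_toroid.png

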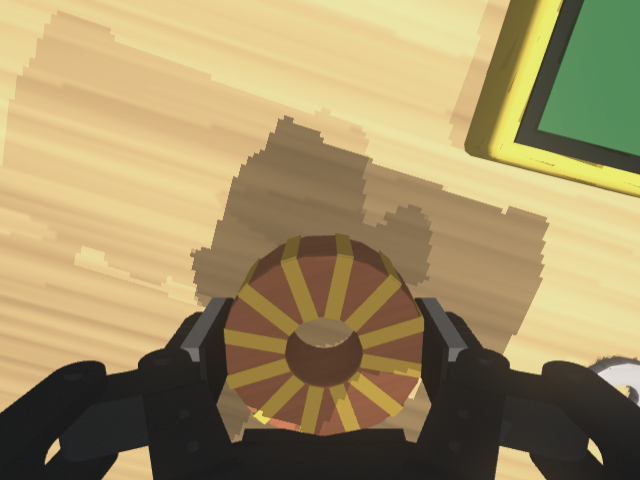

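```bash
python3 toplace.py toroid .12; python3 - <<'E'
from bench import eyes
import cv2
f=eyes.grab_frame("side");cv2.imwrite("pics/s2.png",cv2.resize(f["frame"][280:440,260:450,::-1],None,fx=3.5,fy=3.5))
E
```

```text
22.1 [ 0.4163 -0.2917  0.12  ] 0.7332995534412612 [ 0.2388  0.0631 -5.5408]
```

View pics/over_toroid.png

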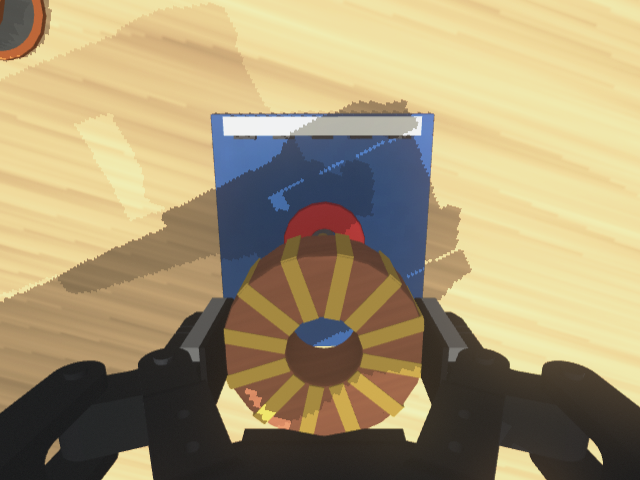

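View pics/s2.png

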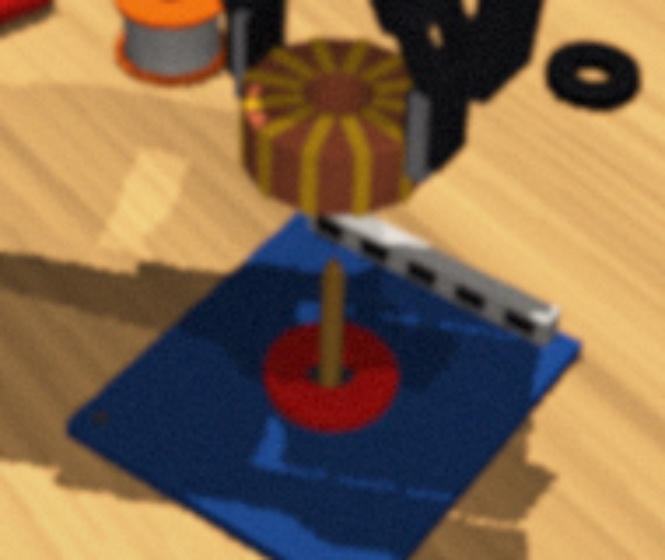

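```bash
python3 place.py toroid .0195 0 0 4;  python3 - <<'E'
from bench import eyes
import cv2
f=eyes.grab_frame("side");cv2.imwrite("pics/s3.png",cv2.resize(f["frame"][300:440,260:450,::-1],None,fx=4,fy=4))
E
```

```text
first stop False [ 0.4163 -0.2923  0.0261]
True 23.9833 [ 0.416  -0.2921  0.0195] 0.7323474822670256 [-0.4885  0.9136  5.2643]
```

View pics/s3.png

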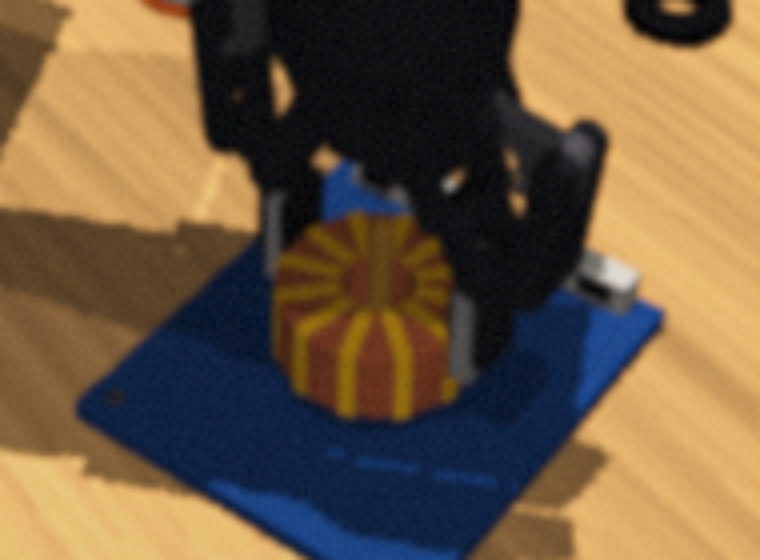

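```bash
python3 rel.py toroid && python3 pick.py rubber 0.001 30
```

```text
rel False 25.6667 [ 0.415  -0.291   0.1491] 0.9954613181896252 [ 0.8094 -0.4268 -1.0329]
guard False
27.5083 [ 0.6324 -0.2103  0.0019] [0.8622 0.0364 0.2333]
0.4848671857940114 [ 0.6323 -0.2101  0.0017] [-1.7405  0.2722  6.1842]
28.7417 0.4833342089687722 [-0.1404 -0.6986 -0.9023]
```

View pics/rel_toroid.png

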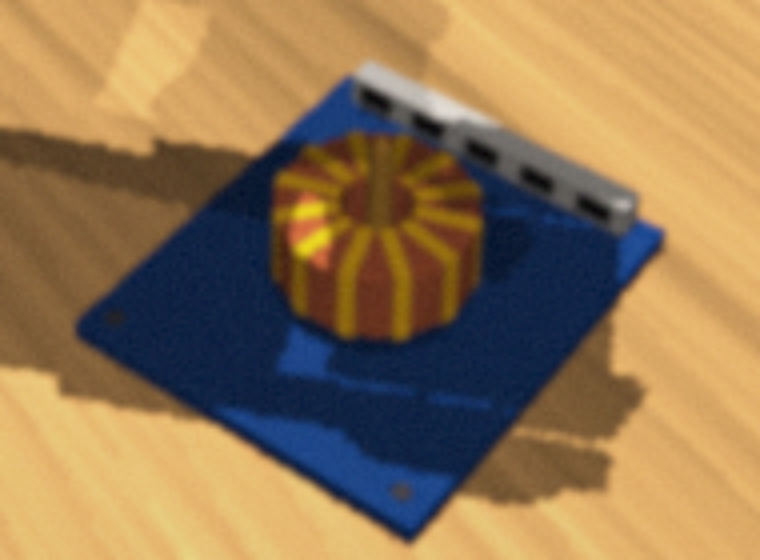

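View pics/lift_rubber.png

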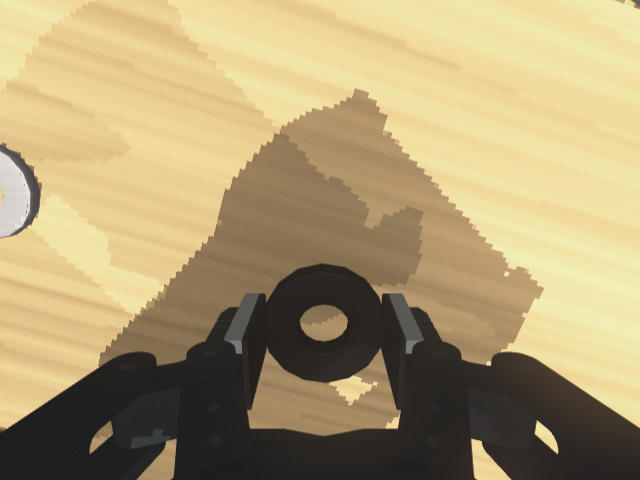

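```bash
python3 toplace.py rubber .12 && python3 place.py rubber .0437 0 0 4;  python3 - <<'E'
from bench import eyes
import cv2
f=eyes.grab_frame("side");cv2.imwrite("pics/s4.png",cv2.resize(f["frame"][300:440,260:450,::-1],None,fx=4,fy=4))
E
```

```text
30.4667 [ 0.4165 -0.2918  0.1198] 0.49004136530533177 [-0.1438 -0.5524 -1.0542]
first stop False [ 0.4163 -0.2923  0.0502]
True 32.0667 [ 0.4161 -0.2921  0.0436] 0.4884163801269688 [-0.7839  0.9347  5.5393]
```

View pics/s4.png

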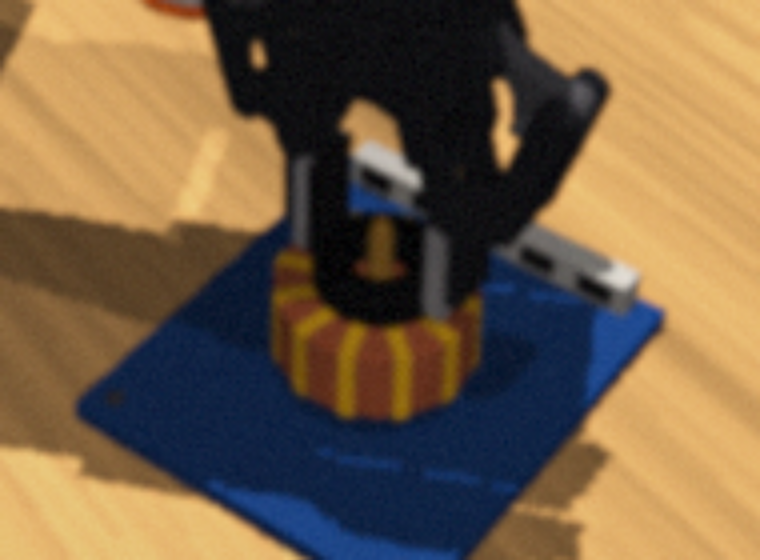

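```bash
python3 rel.py rubber && python3 pick.py clamp 0.001 40 && python3 toplace.py clamp .13
```

```text
rel False 33.7333 [ 0.4155 -0.2915  0.149 ] 0.999146398586288 [ 0.8327  0.2773 -0.1967]
guard False
35.8333 [ 0.634  -0.0674  0.0019] [ 0.3454 -0.2661 -0.3048]
0.43192347231421907 [ 0.6337 -0.0672  0.0019] [-1.8403  1.4136  6.2059]
37.1167 0.4323276047339136 [ 0.171   0.0499 -0.6179]
39.1583 [ 0.4164 -0.2917  0.1299] 0.432567933404663 [-0.3445  0.4673 -0.3742]
```

View pics/rel_rubber.png

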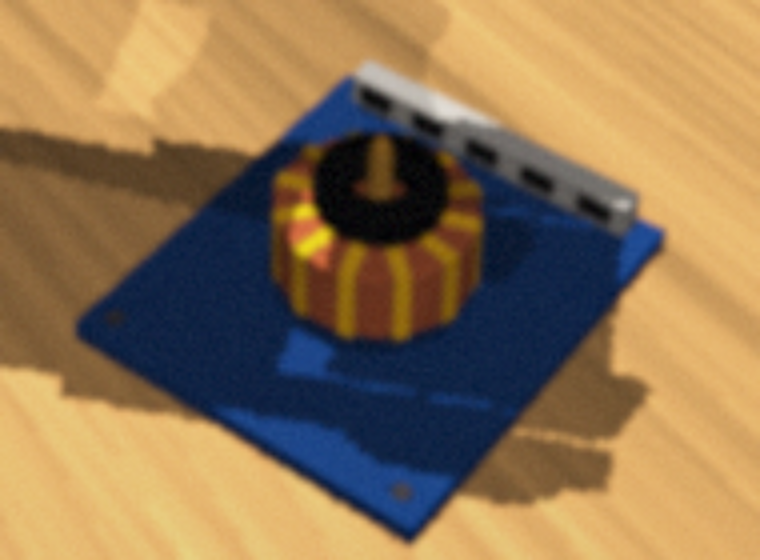

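View pics/over_clamp.png

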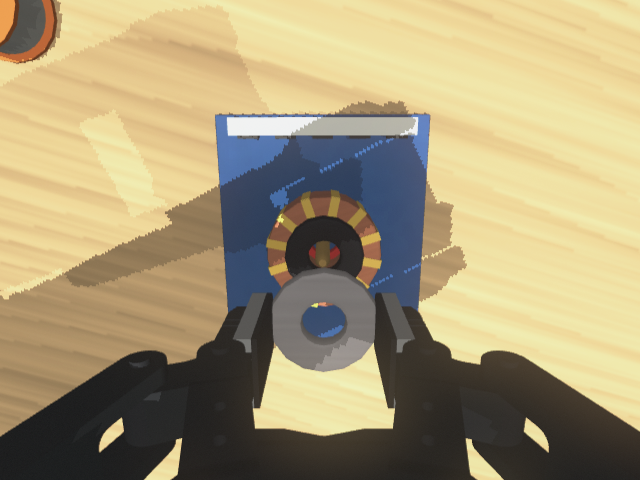

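```bash
python3 place.py clamp .0539 0 0 4;  python3 - <<'E'
from bench import eyes
import cv2
f=eyes.grab_frame("side");cv2.imwrite("pics/s5.png",cv2.resize(f["frame"][300:440,260:450,::-1],None,fx=4,fy=4))
E
```

```text
first stop False [ 0.4163 -0.2923  0.0604]
True 40.75 [ 0.4161 -0.2921  0.0539] 0.432994517402216 [-0.69    0.0455  5.2518]
```

View pics/s5.png

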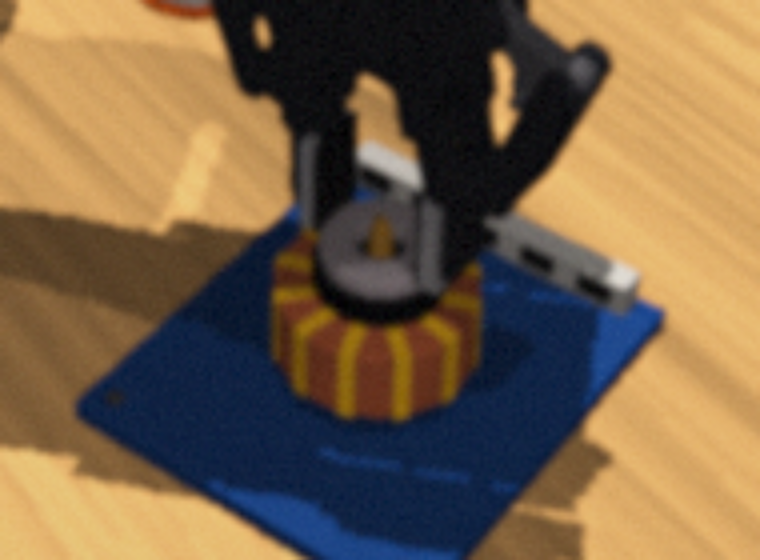

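```bash
python3 rel.py clamp; python3 - <<'E'
from h import *
from bench import eyes,env,monitor
p=monitor.sense()["position"]
env.movel(np.array([p[0],p[1],.22]),velocity=.2)
f=eyes.grab_frame("top");cv2.imwrite("pics/top_end.png",f["frame"][:,:,::-1])
g=dict(np.load("pics/top0.npz"))
for n,a,lo,hi in(("ferrite",(260,262,295,292),(45,90,50),(80,255,255)),("reel",(328,262,362,297),(8,170,120),(18,255,255)),("driver",(300,285,330,332),(0,150,60),(8,255,255))):
    for h in(g,f):
        b=blob(h,lo,hi,a)[:1];print(n,[(x[0],x[1],x[2]) for x in b])
f=eyes.grab_frame("wrist");cv2.imwrite("pics/w_end.png",f["frame"][:,:,::-1])
E
```

```text
rel False 42.375 [ 0.4154 -0.2914  0.149 ] 0.9981947070311818 [-0.4392 -0.2275  0.2552]
ferrite [(177.0, 274.9830508474576, 276.7909604519774)]
ferrite [(178.0, 274.9943820224719, 276.8314606741573)]
reel [(20.0, 339.6, 288.1)]
reel [(16.0, 348.0625, 289.5)]
driver [(360.0, 314.4111111111111, 310.7527777777778)]
driver [(355.0, 314.4366197183099, 310.6366197183099)]
```

View pics/rel_clamp.png

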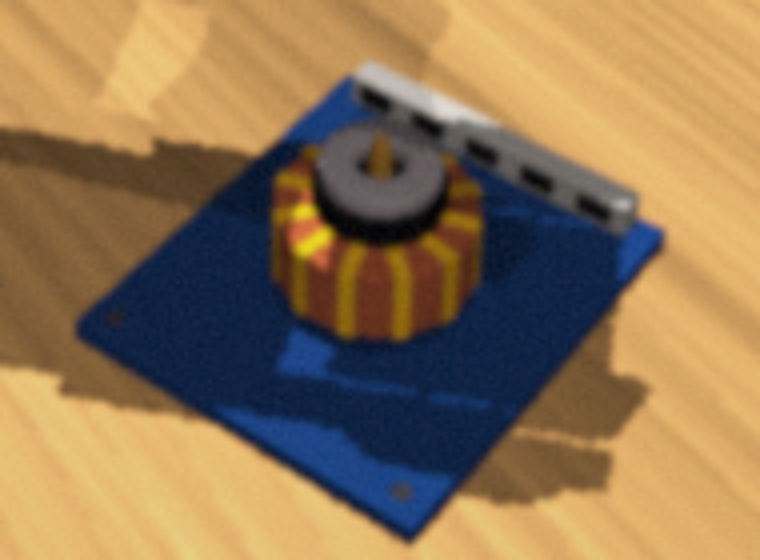

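View pics/top_end.png

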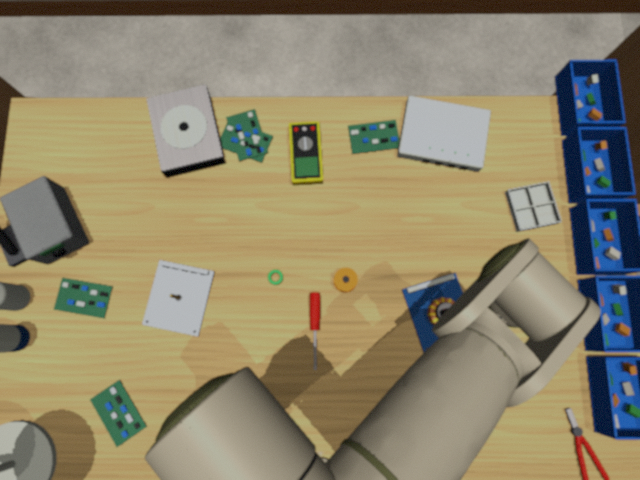

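View pics/w_end.png

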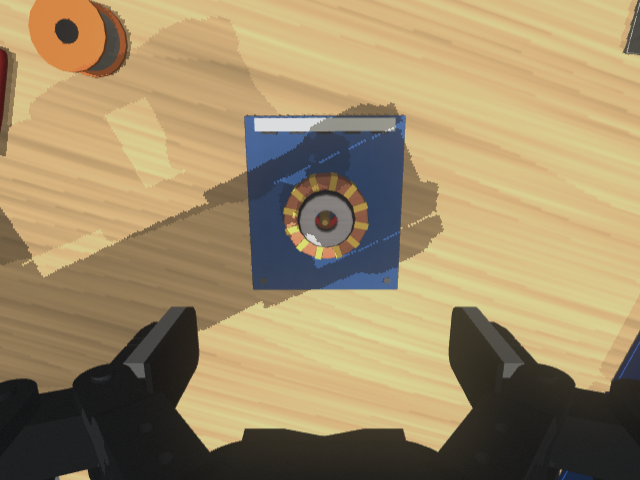

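The pictures show the stack flat and threaded on the blue stud: centre at about (325,220) in the wrist view, brass tip at (382,150) in the side crop. The white chassis, centred at (178,298) in the top view, is empty. The bystanders are where they were: ferrite (275,277), reel (345,279), driver (314,311) and multimeter (306,153). The reel mask failed because it only caught fragments of the spool, so I judged the reel by eye.

```bash
python3 -c "
from bench import job,monitor
job.hand_in();print(monitor.sense()['clock'])"
```

```text
the job is handed in; nothing more can be done
the job is handed in; nothing more can be done
```

The job is handed in. The red fibre pad, copper transformer, black rubber pad and steel clamp plate are threaded in that order on the blue chassis stud. The clock stood at about 43 s of the 115 s allowed.

- **Placing:** I lowered each part slowly until it touched, then released it. All four stopped within 0.2 mm of the expected height, with a contact force of about 5 N. The transformer was already resting on the fibre pad when I opened the gripper.
- **Final pictures:** The side and wrist views show the stack flat and centred, with the stud showing through the clamp plate. The white chassis is empty and the gripper is well clear of the stack.
- **Bystanders:** The ferrite core and the screwdriver moved by no more than 0.15 px between the first and last top pictures. I compared the multimeter and the solder reel by eye only, and neither looks moved.
- **Checks that failed or disagreed:** The colour mask for the reel caught only fragments, so there is no measured position for it. The first top and side measurements differed by 2–4 mm for the parts, and by about 11 mm for the blue plate. I worked from the closer wrist views instead. On the stud they agreed to about 1 mm. On the transformer the two side-on views caught extra outline and differed by about 2 mm.

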